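# Flip the olive tub's cover leaf to the other well

### The job

The stiff hinged cover leaf of the two-well olive tub stands ajar over one well. Using fingertips only, without pinching the leaf, push it up and over its spine and gently press it down until it lies fully flat over the other well. Leave the bottle, jar and small bowl around the tub where they stand.

Things in the scene. Friction and masses are not known exactly. Their poses are not given: they have to be found in the camera images.
- tub: Fixed white plastic tub, 170 x 260 x 100 mm (its x, y, z), walls 5 mm, open on top, red grips 11 mm deep on its x ends. Origin: centre of its underside, on the table. A divider along its x axis makes two wells filled to 50 mm above the table: green olives on the -y side, dark olives on the +y side. Turned about the vertical by up to 0.5 rad from the world axes.
- spine (a point): Middle of the leaf's hinge axis (the spine), straight above the tub's origin, 103 mm above the table. Axes as the tub's; the hinge axis runs along x.
- leaf (a joint): Angle of the cover leaf about the spine, rad. 0: flat over the well on the tub's -y side; pi/2: upright; pi (its stop): flat over the well on the +y side. Starts ajar, 0.3 to 0.85. The hinge is stiff: the leaf stays where it is left and needs about 1 to 3 N at its outer edge to turn.
- leaf_tab (a point): Middle of the tab's outer end, half-way through its thickness, 155 mm from the spine. The leaf: grey rigid plate 5 mm thick, 166 mm along the spine, reaching 130 mm from it, plus a tab 60 mm wide amid its outer edge, to 155 mm, that overhangs the tub. Axes: x as the tub's, y towards the spine, z out of the face that is uppermost at joint 0; push on the opposite face (-z).
- bottle: Bystander: loose green bottle, 54 mm across, 160 mm tall, standing just beyond the tub's +x end. Origin: centre of its underside.
- jar: Bystander: loose amber jar with a white lid, 68 mm across, 90 mm tall, standing just beyond the tub's +x end. Origin: centre of its underside.
- cup: Bystander: loose white ceramic bowl, 70 mm across, 55 mm tall, standing beside the tub on its +y side. Origin: centre of its underside.

How it is judged (in metres and radians):
On the way:
1. the leaf has been pushed past upright (value of joint leaf above 1.75 rad), for 0.05 s.
At the end, for the whole second after the job is handed in: The leaf lies flat over the other well (joint above 3.06 rad, that is within 0.08 rad or about 12 mm at its tab) and is at rest; bottle, jar and bowl stand within 25 mm of where they were, tilted less than 0.35 rad (value of joint leaf above 3.06 rad and velocity of joint leaf below 0.05 rad/s and distance of each of bottle, jar, cup from where it was at the start of the episode below 0.025 m and angle between each of bottle, jar, cup's own z axis and vertical below 0.35 rad); the robot touches nothing.
It fails at once if the bottle, jar or bowl is moved more than 25 mm, lifted or tipped ((distance of bottle from where it was at the start of the episode above 0.025 m or angle between bottle's own z axis and vertical above 0.35 rad) or (distance of jar from where it was at the start of the episode above 0.025 m or angle between jar's own z axis and vertical above 0.35 rad) or (distance of cup from where it was at the start of the episode above 0.025 m or angle between cup's own z axis and vertical above 0.35 rad)).
It fails at once if the leaf is pinched: the plate lies between the finger pads (x of the grasp point in the frame of leaf_tab between -0.085 and 0.085 m and y of the grasp point in the frame of leaf_tab between 0 and 0.135 m and z of the grasp point in the frame of leaf_tab between -0.005 and 0.005 m).
It fails at once if the leaf is flung or slammed (faster than 6 rad/s) (velocity of joint leaf above 6 rad/s).
It fails at once if the fingers press harder than 35 N (contact force between the fingers and anything else above 35 N).
It also fails if it takes over 40 s, if anything falls off the work surface, if the arm or the gripper's body presses on something with over 40 N, if the wrist force passes 120 N, or if a joint passes its speed limit or range.

### The arm

A 6-joint arm with a two-finger parallel gripper is mounted at the origin on the work surface. World frame = base frame: x ahead of the robot, y to its left, z up, the work surface at z = 0. Lengths are in mm, angles in degrees, forces in N, time in s.
With the tool pointing down it reaches from about 350 to 850 mm from the base axis. Payload 8.1 kg.
Tool frame: the origin (TCP) lies midway between the tips of the shut fingers; the grasp point (between the pads) lies hold_point_z behind it (hold_point_z is the distance from the TCP to the grasp point, in mm); z points along the fingers, x is the direction in which the jaws open and shut, and the axes are right-handed (so a half turn about z gives the same grasp; the last joint's range is limited). The gripper opens to 85 mm and grips with 20 to 120 N. Pads are 22 mm wide; open, the fingers measure 114 mm over their backs; the gripper's body (76 mm by 85 mm) begins 54 mm behind the grasp point. The pads swing forward as they close: fully open they stand 13 mm farther back than shut.
Start: joints at [69.19, 7.471, 85.268, -0, 87.261, -4.893], TCP at [164.522, 577.008, 231.292] pointing down, gripper open.
Joint ranges: [-169.43, 169.43], [-51.17, 129.36], [1.28, 143.12], [-76.62, 256.62], [0, 156.53], [-152.29, 152.29]. Speed limits (degrees/s): [136.94, 136.94, 159.86, 180, 180, 180].

### API

Orientations are given as [roll, pitch, yaw] about the fixed x, y, z axes, in that order (R = Rz(yaw) Ry(pitch) Rx(roll)).
In Python, from bench import * gives the robot as it stands.
- The arm moves only by the shell command python3 -m pendant 'ROWS' [OPENING] [FORCE]. ROWS is JSON, a list that holds one entry, the list of rows, each a list of 4 numbers: the shift along the tool's x, y, z normalised to -1 to 1, where 1 is 0.02 m, then the turn about the tool's z normalised to -1 to 1, where 1 is 0.08 rad. A call has exactly 10 rows; each row shifts and turns the pose as measured when the row begins, along the tool's axes as they then stand; what a row does not reach is not made up. A row lasts 1/12 s, in which the tool goes at most 41.7 mm and 7.16 degrees, less where a joint would pass 70% of its speed; a pose out of reach is approached as far as the arm can. A call with a number of a shift or a turn outside -1 to 1 is refused whole. A call with a gripper value outside its range is refused whole. OPENING is the gripper's target within -1 to 1 (fully open at 1, half-way at 0, shut at -1), set as the call begins (- or left out, the last holds). The fingers move at their own pace and stop on an object; FORCE is the grip in N (left out, the last holds). Time passes only in rows, so rows that do not move let the fingers close, or fill a call up. It gives the time, the measured TCP pose, the force and the opening at its end, in the units of the state.
- sense(): the state, without advancing time (a new reading comes with each control period).
- snapshot(name): name is "scene" or "top" or "wrist"; returns the picture (400x640x3 uint8, red, green, blue); there is no depth.
- calibration(name): a dict with "mtx" (3x3 intrinsics, pixels), "world_to_cam" (4x4, takes a point from world to camera coordinates); the wrist camera has in their place "hand_eye" (4x4, takes a point from camera to tool coordinates, whose origin is the TCP and whose axes are the tool frame's). Camera axes: x right, y down, z forward; pixel columns grow to the right and rows downward; lengths in mm; the calibration is good to about 2 mm. The wrist camera is an equidistant fisheye: a pixel r from the principal point sees the ray r / f radians off the axis. A picture is of the moment at which its call begins: read the wrist's pose just before it. calibration takes no time and is no camera call.
- hand_in(): hands the job in, once; it reports no verdict.
The state is a dict: "time": time; "joint_pos": joint angles; "qd": joint speeds; "joint_efforts": joint torques, N m; "tool_pos": TCP position; "tcp_rot": TCP orientation; "ft_force": force on the tool from outside, world axes, zero at the start; "wrist_torque": the same for the moment, N m; "finger_gap": finger opening in mm.
Only numpy, scipy, OpenCV 4.12 (cv2) and the standard library are available. Lean on these libraries where they do the work, as an engineer would, in place of code of your own. Each camera call takes 0.05 s, during which the arm holds its last target.

## Working session

There is one attempt and no reset: what is moved stays moved. The work goes in short steps, Python scripts to look and compute and a shell command to move; the robot and the scene stay as the last step left them, time stands still between calls to the robot, and variables do not carry over. Pictures are saved under pics/ and viewed, and the job is handed in when it is done.

```bash
mkdir -p pics; ls; python3 - <<'E'
from bench import *
import cv2
print(sense())
for n in ("scene","top","wrist"):
    c=calibration(n); print(n,{k:v for k,v in c.items()})
    cv2.imwrite(f"pics/{n}0.png",cv2.cvtColor(snapshot(n),cv2.COLOR_RGB2BGR))
E
```

```text
pics
{'time': 0.0, 'joint_pos': array([ 6.91906547e+01,  7.51659428e+00,  8.53312101e+01,  7.14520648e-05,
        8.72613461e+01, -4.89141422e+00]), 'qd': array([ 0.07243507, -0.00935067, -0.0498307 , -0.04737511,  0.04537031,
        0.00301033]), 'joint_efforts': array([-1.29696375e-03, -5.69416595e+01, -5.00535321e+01, -4.12122436e-04,
        1.47263700e-02,  1.63088419e-05]), 'tool_pos': array([164.31615058, 576.47418362, 230.2104376 ]), 'tcp_rot': array([-1.79990622e+02,  1.08746920e-01,  7.40820744e+01]), 'ft_force': array([ 0.18846028,  0.9431206 , -0.39788353]), 'wrist_torque': array([ 0.00401559, -0.00118694,  0.00778787]), 'finger_gap': 85.29108589689004}
scene {'mtx': array([[462.80508208,   0.        , 316.48979742],
       [  0.        , 462.80508208, 193.23112517],
       [  0.        ,   0.        ,   1.        ]]), 'world_to_cam': array([[ 7.34058845e-01,  6.78838316e-01,  1.83344748e-02,
        -4.55211131e+02],
       [ 4.93685989e-01, -5.14917292e-01, -7.00809765e-01,
        -1.80028826e+02],
       [-4.66295783e-01,  5.23487080e-01, -7.13112558e-01,
         1
[... 450 characters left out ...]
+02],
       [ 7.36693704e-02, -1.33496261e-02, -9.97193367e-01,
         7.14619862e+02],
       [ 0.00000000e+00,  0.00000000e+00,  0.00000000e+00,
         1.00000000e+00]])}
wrist {'mtx': array([[309.70691629,   0.        , 320.5428721 ],
       [  0.        , 309.70691629, 193.40986668],
       [  0.        ,   0.        ,   1.        ]]), 'hand_eye': array([[ 9.99999740e-01,  9.43170181e-05, -7.14230970e-04,
        -1.48584579e-01],
       [ 1.45258068e-04,  9.44636122e-01,  3.28119757e-01,
        -8.44446058e+01],
       [ 7.05635651e-04, -3.28119776e-01,  9.44635864e-01,
        -1.42363503e+02],
       [ 0.00000000e+00,  0.00000000e+00,  0.00000000e+00,
         1.00000000e+00]])}
```

View pics/scene0.png

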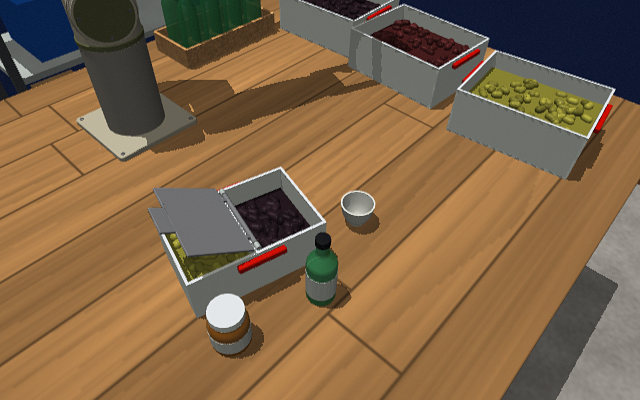

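View pics/top0.png

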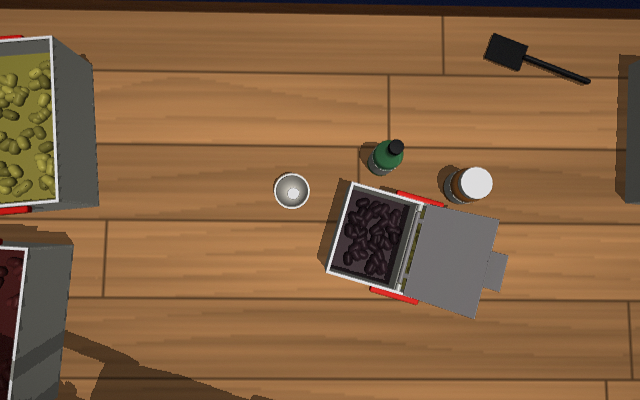

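View pics/wrist0.png

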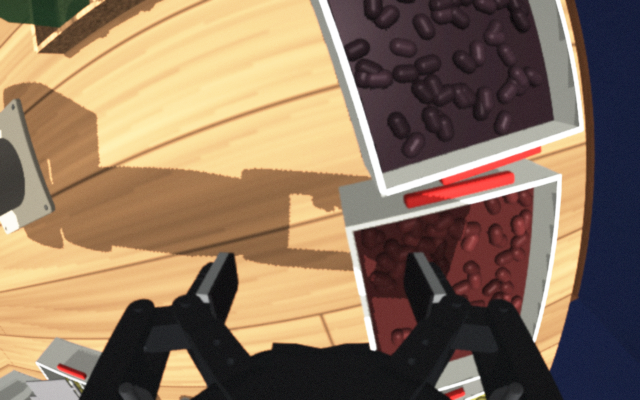

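```bash
cat > fit.py <<'E'
from bench import *
import numpy as np
from scipy.optimize import least_squares
C={n:calibration(n) for n in("scene","top")}
def proj(n,P):
    c=C[n]; q=c["world_to_cam"]@np.append(P,1); q=c["mtx"]@q[:3]; return q[:2]/q[2]
def tub2w(p,v):
    c,s=np.cos(p[2]),np.sin(p[2]); return np.array([p[0]+c*v[0]-s*v[1],p[1]+s*v[0]+c*v[1],v[2]])
def leaf(a,x,r,h=0): # h: offset along leaf z (top face at 0)
    return np.array([x,-r*np.cos(a)+h*-np.sin(a)*-1*-1,103+r*np.sin(a)+h*np.cos(a)]) if False else np.array([x,-r*np.cos(a)-h*np.sin(a)*1.0,103+r*np.sin(a)+h*np.cos(a)*1.0])
E
cat > f1.py <<'E'
from fit import *
obs=[("top",(352,181),'t',(85,130,100)),("top",(327,272),'t',(-85,130,100)),
("scene",(282,169),'t',(-85,130,100)),("scene",(325,221),'t',(85,130,100)),
("top",(498,219),'l',(83,130)),("top",(474,318),'l',(-83,130)),("scene",(157,188),'l',(-83,130)),("scene",(214,253),'l',(83,130)),
("top",(508,256),'l',(30,155)),("top",(502,291),'l',(-30,155))]
def res(p):
    o=[]
    for n,px,k,v in obs:
        P=v if k=='t' else leaf(p[3],*v)
        o.append(proj(n,tub2w(p,P))-px)
    return np.concatenate(o)
r=least_squares(res,[500,-60,-.3,.5]); print(r.x); print(r.fun.reshape(-1,2).round(1))
p=r.x
print('tab',tub2w(p,leaf(p[3],0,155)),'spine',tub2w(p,(0,0,103)))
def tri(a,b,z): 
    pass
# bystanders: intersect ray at known heights
def ray(n,px,z):
    c=C[n];M=c["world_to_cam"];d=M[:3,:3].T@np.linalg.inv(c["mtx"])@[*px,1];o=-M[:3,:3].T@M[:3,3]
    return o+d*(z-o[2])/d[2]
for nm,obs2 in dict(bottle=[("top",(396,147),160),("scene",(323,240),160)],jar=[("top",(476,183),90),("scene",(226,308),90)],cup=[("top",(291,188),55),("scene",(358,203),55)]).items():
    for n,px,z in obs2:
        w=ray(n,px,z); d=w[:2]-p[:2];c,s=np.cos(p[2]),np.sin(p[2]); print(nm,n,w.round(),'tub',(c*d[0]+s*d[1]).round(),(-s*d[0]+c*d[1]).round())
E
python3 f1.py
```

```text
[ 5.12996039e+02 -8.41439366e+01 -2.42908568e-01  5.98942818e-01]
[[ -3.3   0.4]
 [ -1.7   1.4]
 [ -1.6  -3. ]
 [  3.5  -0.8]
 [ -1.2  -5.4]
 [  0.1  -1.8]
 [ -0.5  -4.4]
 [-18.   -2.5]
 [ -1.   -6.4]
 [ -3.3  -3.3]]
tab [ 482.20392281 -208.40507691  190.38429239] spine [512.99603944 -84.14393658 103.        ]
bottle top [677. -51. 160.] tub 151.0 72.0
bottle scene [681. -55. 160.] tub 156.0 68.0
jar top [ 628. -215.   90.] tub 143.0 -99.0
jar scene [ 626. -214.   90.] tub 141.0 -98.0
cup top [619. 129.  55.] tub 51.0 232.0
cup scene [614. 127.  55.] tub 47.0 229.0
```

```bash
python3 - <<'E'
import cv2
a=cv2.imread('pics/scene0.png')[150:310,130:350]; b=cv2.imread('pics/top0.png')[165:330,310:520]
cv2.imwrite('pics/zs.png',cv2.resize(a,None,fx=3.6,fy=3.6,interpolation=2)); cv2.imwrite('pics/zt.png',cv2.resize(b,None,fx=3.6,fy=3.6,interpolation=2))
E
```

```text
(no output)
```

View pics/zs.png

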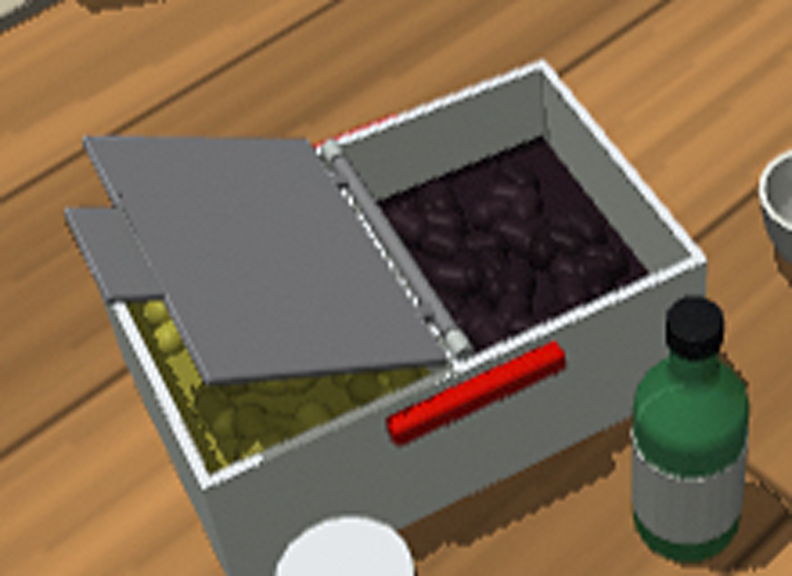

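View pics/zt.png

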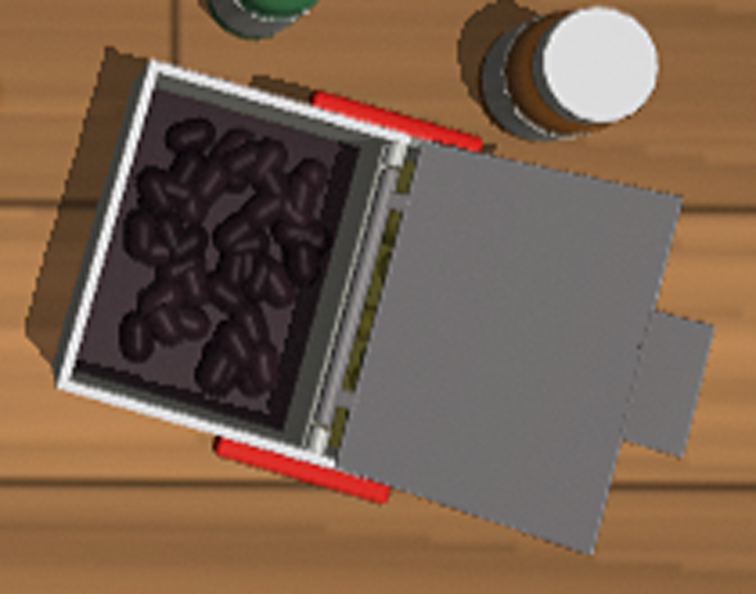

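```bash
python3 - <<'E'
s=open('f1.py').read()
i=s.index('obs=[');j=s.index('def res')
s=s[:i]+'''obs=[("top",(352.2,182.5),'t',(85,130,100)),("top",(327.2,272),'t',(-85,130,100)),
("scene",(280.8,167.8),'t',(-85,130,100)),("scene",(325.3,222.8),'t',(85,130,100)),("scene",(187.5,284.7),'t',(85,-130,100)),
("top",(499.7,220.3),'l',(83,130)),("top",(474.4,318.6),'l',(-83,130)),("scene",(154.2,188.3),'l',(-83,130)),("scene",(187.8,255.8),'l',(83,130)),
("top",(508,255.3),'l',(30,155)),("top",(500,292.2),'l',(-30,155)),("scene",(148.6,208.3),'l',(-30,155)),("scene",(160,233),'l',(30,155))]
'''+s[j:]
open('f1.py','w').write(s)
E
python3 f1.py
```

```text
[ 5.10059608e+02 -8.60551748e+01 -2.75147573e-01  4.93477804e-01]
[[-0.4 -1.3]
 [-1.7  0.4]
 [ 0.1 -1.3]
 [ 1.2 -0.7]
 [-1.2  1.3]
 [ 0.  -0.9]
 [-0.1  0.7]
 [-1.4 -0.3]
 [ 0.1  0.3]
 [ 0.7 -0.1]
 [-0.5 -0.1]
 [-0.7 -0.4]
 [ 0.   0. ]]
tab [ 472.97214316 -217.4275481   176.42220051] spine [510.05960757 -86.05517484 103.        ]
bottle top [677. -51. 160.] tub 151.0 79.0
bottle scene [681. -55. 160.] tub 156.0 76.0
jar top [ 628. -215.   90.] tub 148.0 -92.0
jar scene [ 626. -214.   90.] tub 147.0 -91.0
cup top [619. 129.  55.] tub 46.0 236.0
cup scene [614. 127.  55.] tub 42.0 233.0
```

```bash
cat > st.py <<'E'
from bench import *
import numpy as np
s=sense();p=[510.06,-86.06,-.27515];d=s['tool_pos'][:2]-p[:2];c,n=np.cos(p[2]),np.sin(p[2])
f=s['ft_force']
print('t',round(s['time'],2),'tub x,y,z',(c*d[0]+n*d[1]).round(1),(-n*d[0]+c*d[1]).round(1),s['tool_pos'][2].round(1),'rot',s['tcp_rot'].round(2),'F tub',np.round([c*f[0]+n*f[1],-n*f[0]+c*f[1],f[2]],1),'gap',round(s['finger_gap'],1),'j',s['joint_pos'].round(0))
E
python3 -c "from bench import *; print([k for k in dir() if k[0]!='_'], globals().get('hold_point_z'))"
python3 -m pendant '[[[-1,1,0,0],[-1,1,0,0],[-1,1,0,0],[-1,1,0,0],[-1,1,0,0],[-1,1,0,0],[-1,1,0,0],[-1,1,0,0],[-1,1,0,0],[-1,1,0,0]]]' -1 60; python3 st.py
```

```text
['PlanningError', 'calibration', 'hand_in', 'hold_point_z', 'sense', 'snapshot'] 18.700000000000003
time: 0.98
tool_pos: [302.3, 321.3, 225.6]
tcp_rot: [-179.8, 0.4, 74.6]
ft_force: [0.3, 0.0, -0.2]
finger_gap: 0.3
t 0.98 tub x,y,z -310.6 335.6 225.6 rot [-179.81    0.42   74.59] F tub [ 0.3  0.1 -0.2] gap 0.3 j [ 40. -17. 109.  -0.  89. -34.]
```

```bash

python3 -m pendant '[[[-1,1,-0.05,0],[-1,1,-0.05,0],[-1,1,-0.05,0],[-1,1,-0.05,0],[-1,1,-0.05,0],[-1,1,-0.05,0],[-1,1,-0.05,0],[-1,1,-0.05,0],[-1,1,-0.05,0],[-1,1,-0.05,0]]]' >/dev/null; python3 st.py
python3 -m pendant '[[[-1,0.6,-0.05,0],[-1,0.6,-0.05,0],[-1,0.6,-0.05,0],[-1,0.6,-0.05,0],[-1,0.6,-0.05,0],[-1,0.6,-0.05,0],[-1,0.6,-0.05,0],[-1,0.6,-0.05,0],[-1,0.6,-0.05,0],[-1,0.6,-0.05,0]]]' >/dev/null; python3 st.py
```

```text
t 1.82 tub x,y,z -102.8 124.1 235.0 rot [-179.76    0.46   74.64] F tub [-0.4  1.2  0.2] gap 0.1 j [  2. -16. 107.  -0.  89. -73.]
t 2.65 tub x,y,z 22.9 -87.6 243.5 rot [-179.52    0.45   74.5 ] F tub [ 1.  -0.  -0.3] gap 0.3 j [-24.  -2.  94.  -1.  89. -99.]
```

```bash

python3 -m pendant '[[[-1,-0.1,0.2,0],[-1,-0.1,0.2,0],[-1,-0.1,0.2,0],[-1,-0.2,0.2,0],[-1,-0.2,0.2,0],[-0.1,-0.2,0.7,0],[0,-0.2,0.9,0],[0,0,0.9,0],[0,0,0.5,0],[0,0,0,0]]]' >/dev/null; python3 st.py
python3 - <<'E'
from bench import *
import cv2
for n in ("scene","top"):
    cv2.imwrite(f"pics/{n}1.png",cv2.cvtColor(snapshot(n),cv2.COLOR_RGB2BGR))
E
```

```text
t 3.48 tub x,y,z -0.1 -201.3 159.3 rot [-179.41    0.48   74.14] F tub [-0.9  0.5 -0.2] gap -0.2 j [ -37.    0.  100.   -1.   80. -111.]
```

View pics/scene1.png

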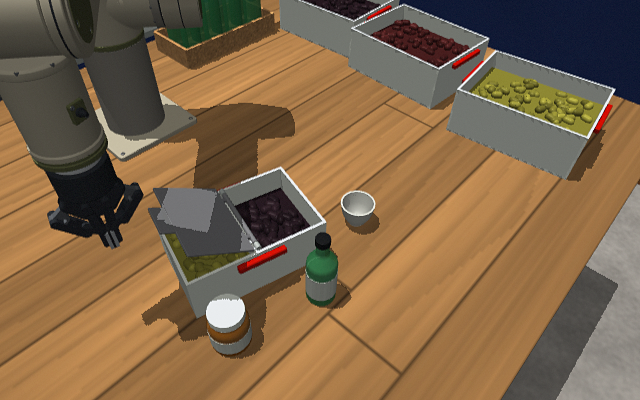

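View pics/top1.png

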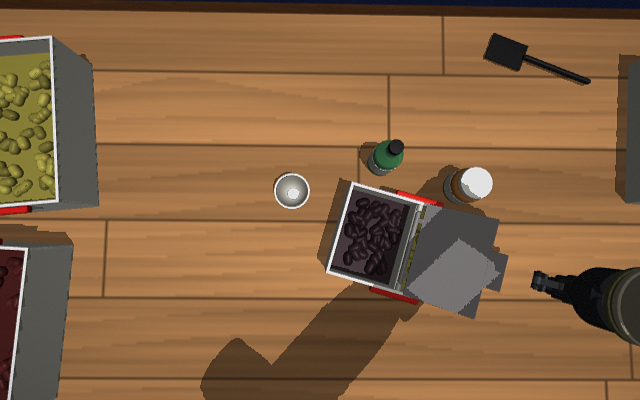

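```bash

python3 -m pendant '[[[0,0,0,1],[0,0,0,1],[0,0,0,1],[0,0,0,1],[0,0,0,1],[0,0,0,1],[0,0,0,1],[0,0,0,1],[0,0,0,1],[0,0,0,1]]]' >/dev/null; python3 st.py
python3 -m pendant '[[[0,0,0,1],[0,0,0,1],[0,0,0,1],[0,0,0,1],[0,0,0,1],[0,0,0,1],[0,0,0,1],[0,0,0,1],[0,0,0,1],[0,0,0,0.3]]]' >/dev/null; python3 st.py
```

```text
t 4.42 tub x,y,z 10.1 -201.1 177.6 rot [1.7888e+02 1.3000e-01 2.6630e+01] F tub [ 0.2 -0.6 -1. ] gap 0.2 j [-36.  -0.  99.  -1.  80. -63.]
t 5.25 tub x,y,z 19.9 -200.6 196.2 rot [178.72  -2.03 -18.07] F tub [-0.2  0.7  0.6] gap 0.1 j [-36.  -1.  98.  -1.  81. -18.]
```

```bash

python3 -m pendant '[[[-0.5,0,0.6,-0.5],[-0.5,0,0.6,0],[0,0,0.6,0],[0,0,0.6,0],[0,0,0.5,0],[0,-0.3,0.2,0],[0,-0.3,0,0],[0,-0.3,0,0],[0,0,0,0],[0,0,0,0]]]' >/dev/null; python3 st.py
python3 - <<'E'
from bench import *
import cv2
for n in ("scene","wrist"):
    cv2.imwrite(f"pics/{n}2.png",cv2.cvtColor(snapshot(n),cv2.COLOR_RGB2BGR))
E
```

```text
t 6.08 tub x,y,z 9.6 -181.8 138.9 rot [178.39  -2.76 -15.66] F tub [ 0.2  1.  -0.3] gap -0.0 j [-34.  -1. 104.  -1.  74. -18.]
```

View pics/scene2.png

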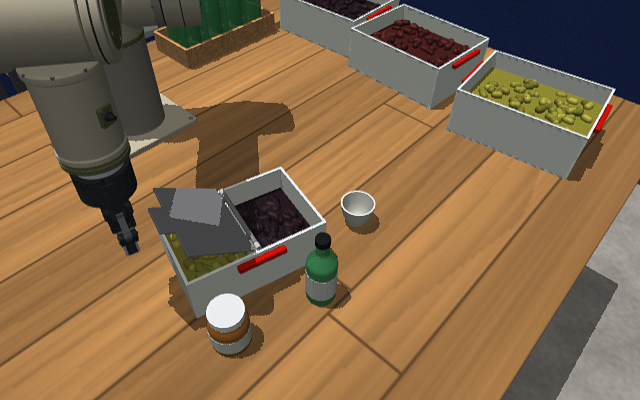

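View pics/wrist2.png

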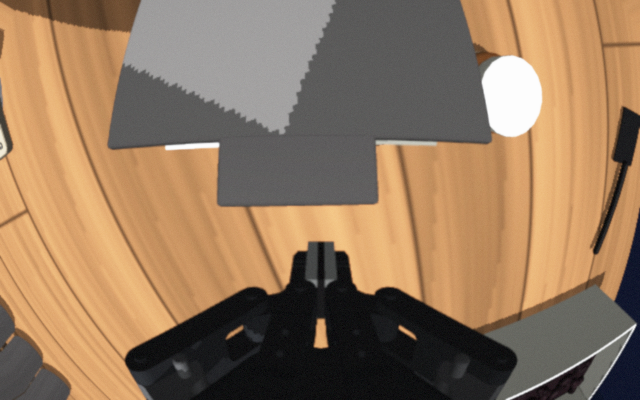

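```bash

python3 -m pendant '[[[-0.3,-0.5,0,0],[-0.2,-0.5,0,0],[0,-0.3,0,0],[0,-0.2,0,0],[0,-0.15,-0.2,0],[0,-0.2,-0.5,0],[0,-0.3,-0.55,0],[0,-0.3,-0.55,0],[0,0,0,0],[0,0,0,0]]]' >/dev/null; python3 st.py
python3 - <<'E'
from bench import *
import cv2
for n in ("wrist","scene"):
    cv2.imwrite(f"pics/{n}3.png",cv2.cvtColor(snapshot(n),cv2.COLOR_RGB2BGR))
E
```

```text
t 7.02 tub x,y,z -1.9 -128.7 178.6 rot [178.13  -3.1  -15.68] F tub [-0.2 -2.4 -1.1] gap -0.0 j [-29.  -7. 105.  -1.  78. -13.]
```

View pics/wrist3.png

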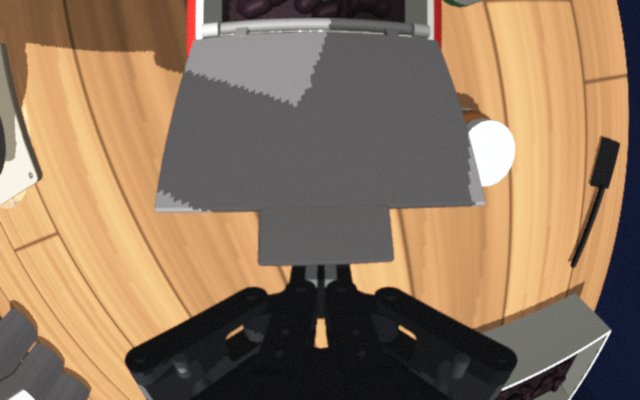

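View pics/scene3.png

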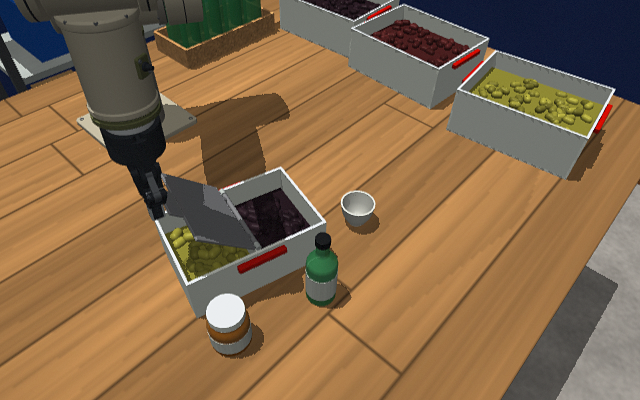

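```bash

python3 -m pendant '[[[0,-0.5,-0.45,0],[0,-0.55,-0.45,0],[0,-0.6,-0.4,0],[0,-0.65,-0.35,0],[0,-0.65,-0.3,0],[0,-0.5,-0.2,0],[0,0,0,0],[0,0,0,0],[0,0,0,0],[0,0,0,0]]]' >/dev/null; python3 st.py
python3 - <<'E'
from bench import *
import cv2
for n in ("wrist","scene"):
    cv2.imwrite(f"pics/{n}4.png",cv2.cvtColor(snapshot(n),cv2.COLOR_RGB2BGR))
E
```

```text
t 7.95 tub x,y,z -2.7 -62.3 220.4 rot [177.65  -3.25 -16.01] F tub [-0.6 -0.2 -0.1] gap 0.3 j [-21.  -9. 103.  -2.  83.  -4.]
```

View pics/wrist4.png

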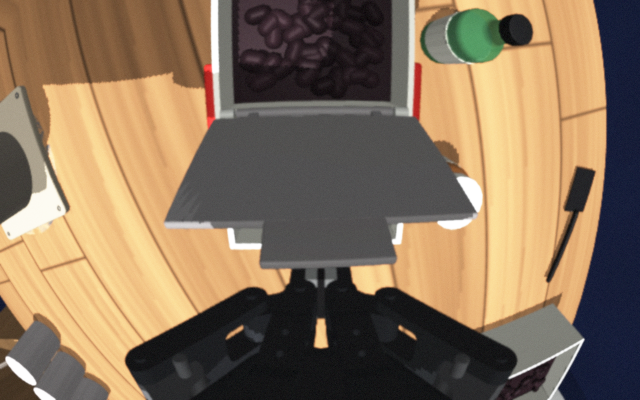

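View pics/scene4.png

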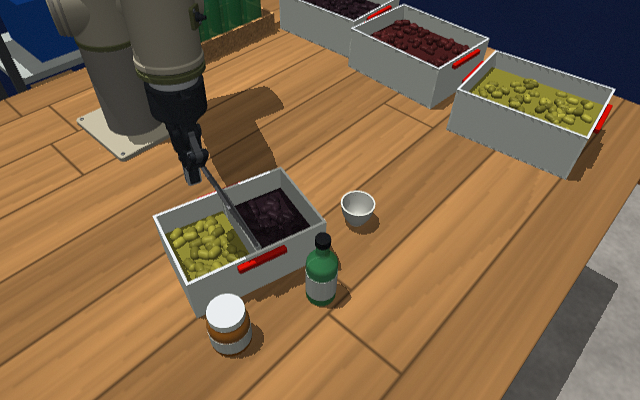

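```bash

python3 -m pendant '[[[0.05,-0.5,0,0],[0.05,-0.5,0,0],[0,-0.5,0,0],[0,-0.5,0.1,0],[0,-0.5,0.1,0],[0,-0.5,0.1,0],[0,-0.5,0.1,0],[0,-0.5,0.1,0],[0,0,0,0],[0,0,0,0]]]' >/dev/null; python3 st.py
python3 - <<'E'
from bench import *
import cv2
for n in ("wrist","scene"):
    cv2.imwrite(f"pics/{n}5.png",cv2.cvtColor(snapshot(n),cv2.COLOR_RGB2BGR))
E
```

```text
t 8.88 tub x,y,z 3.9 25.8 213.1 rot [177.6   -3.85 -16.06] F tub [ 1.3 -1.3  0.9] gap -0.1 j [-11.  -7. 102.  -3.  82.   6.]
```

View pics/wrist5.png

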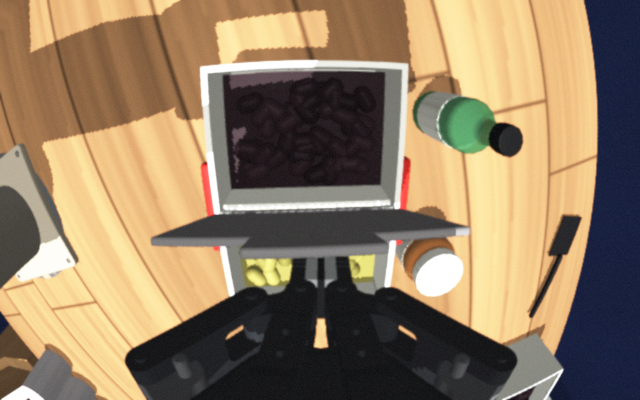

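View pics/scene5.png

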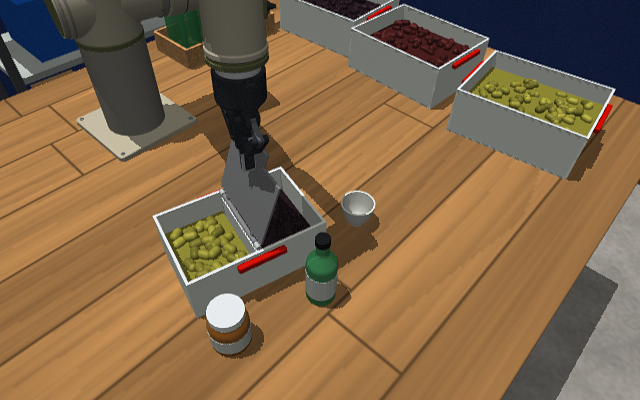

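```bash

python3 -m pendant '[[[-0.1,-0.5,0.2,0],[-0.1,-0.5,0.25,0],[0,-0.45,0.25,0],[0,-0.4,0.3,0],[0,-0.4,0.3,0],[0,-0.35,0.35,0],[0,-0.3,0.35,0],[0,0,0,0],[0,0,0,0],[0,0,0,0]]]' >/dev/null; python3 st.py
python3 - <<'E'
from bench import *
import cv2
for n in ("wrist","scene"):
    cv2.imwrite(f"pics/{n}6.png",cv2.cvtColor(snapshot(n),cv2.COLOR_RGB2BGR))
E
```

```text
t 9.82 tub x,y,z 1.4 86.9 163.2 rot [177.57  -3.58 -16.16] F tub [ 0.2 -0.7  0.9] gap 0.2 j [ -4.  -3. 103.  -3.  77.  13.]
```

View pics/wrist6.png

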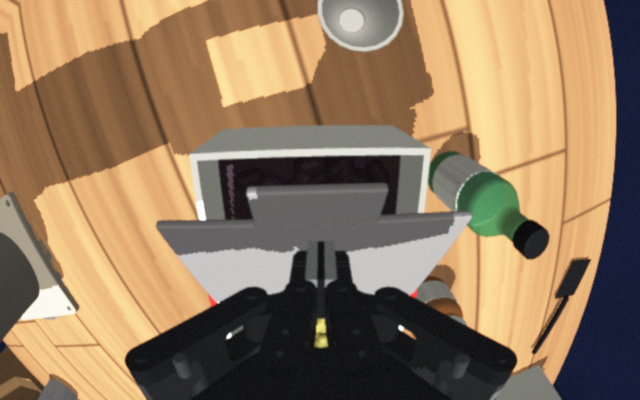

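View pics/scene6.png

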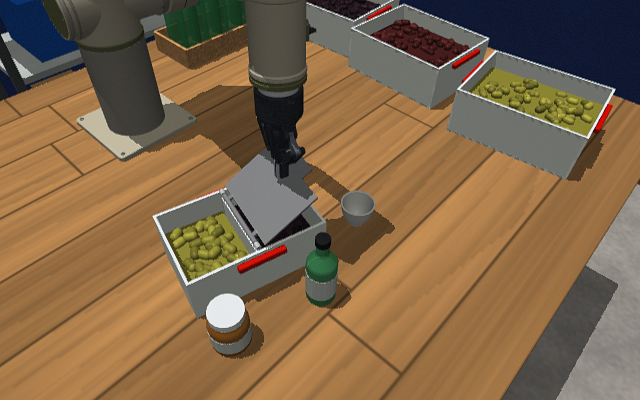

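```bash

python3 -m pendant '[[[0,-0.25,0.35,0],[0,-0.2,0.4,0],[0,-0.15,0.4,0],[0,-0.1,0.4,0],[0,-0.1,0.35,0],[0,0,0.2,0],[0,0,0.1,0],[0,0,0,0],[0,0,0,0],[0,0,0,0]]]' >/dev/null; python3 st.py
```

```text
t 10.75 tub x,y,z 5.2 101.5 114.5 rot [177.59  -3.65 -16.28] F tub [ 0.8 -0.8  0.4] gap 0.1 j [ -2.   1. 105.  -3.  71.  15.]
```

```bash

python3 -m pendant '[[[-0.1,0,0.1,0],[-0.1,0,0.1,0],[0,0,0.1,0],[0,0,0.1,0],[0,0,0.1,0],[0,0,0,0],[0,0,0,0],[0,0,0,0],[0,0,0,0],[0,0,0,0]]]' >/dev/null; python3 st.py
```

```text
t 11.58 tub x,y,z 2.7 101.3 106.0 rot [177.65  -3.85 -16.3 ] F tub [-1.2 -0.1  1.3] gap 0.2 j [ -2.   1. 106.  -3.  70.  15.]
```

```bash

python3 -m pendant '[[[0,0,0.08,0],[0,0,0.08,0],[0,0,0.08,0],[0,0,0.08,0],[0,0,0.08,0],[0,0,0.08,0],[0,0,0.08,0],[0,0,0.08,0],[0,0,0.08,0],[0,0,0.08,0]]]' ; python3 st.py
```

```text
time: 12.42
tool_pos: [540.5, 10.6, 105.6]
tcp_rot: [177.6, -3.8, -16.3]
ft_force: [-10.5, 1.3, 16.8]
finger_gap: 0.3
t 12.42 tub x,y,z 3.0 101.3 105.6 rot [177.61  -3.75 -16.28] F tub [-10.5  -1.6  16.8] gap 0.3 j [ -2.   1. 105.  -3.  70.  15.]
```

```bash

python3 -m pendant '[[[0,0,-0.2,0],[0,0,-0.4,0],[0,0,-0.7,0],[0,0,-1,0],[-0.2,0,-1,0],[-0.5,0,-1,0],[-1,0,-0.6,0],[-1,0,-0.3,0],[-1,0,0,0],[-1,0,0,0]]]' >/dev/null; python3 st.py
python3 -m pendant '[[[-1,0,0,0],[-1,0,0,0],[-1,0,0,0],[-0.5,0,0,0],[0,0,0,0],[0,0,0,0],[0,0,0,0],[0,0,0,0],[0,0,0,0],[0,0,0,0]]]' >/dev/null; python3 st.py
python3 - <<'E'
from bench import *
import cv2
for n in ("top","scene"):
    i=cv2.cvtColor(snapshot(n),cv2.COLOR_RGB2BGR)
    cv2.imwrite(f"pics/{n}7.png",i)
    if n=="scene": cv2.imwrite("pics/zs7.png",cv2.resize(i[150:360,150:400],None,fx=2.8,fy=2.8,interpolation=2))
E
```

```text
t 13.25 tub x,y,z -98.4 106.1 209.8 rot [177.62  -3.85 -16.42] F tub [-0.4 -0.   0.4] gap -0.0 j [  2. -19. 113.  -3.  84.  19.]
t 14.08 tub x,y,z -171.0 107.1 207.2 rot [177.73  -4.16 -16.41] F tub [-0.1 -0.1 -0.1] gap 0.1 j [  5. -32. 122.  -4.  87.  22.]
```

View pics/top7.png

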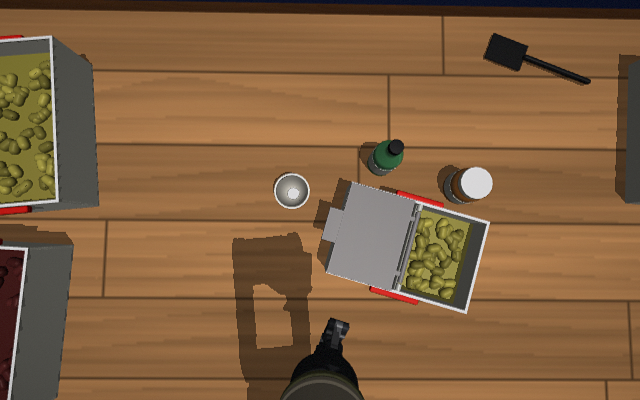

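View pics/zs7.png

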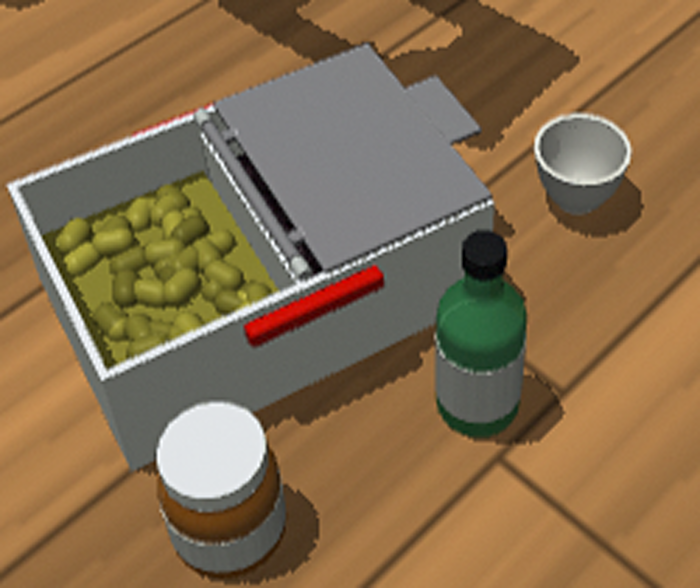

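```bash
python3 - <<'E'
from fit import *
p=[510.06,-86.06,-.27515]
for a in (3.0,3.06,3.1416):
    print(a,[proj("scene",tub2w(p,leaf(a,x,155,-2.5))).round(1) for x in(-30,30)],[proj("scene",tub2w(p,leaf(a,83,130,-2.5))).round(1)])
E
python3 -c "
from bench import *
print(hand_in())"
```

```text
3.0 [array([305.2, 168.4]), array([321.9, 187.6])] [array([325.9, 212.6])]
3.06 [array([305.6, 171.8]), array([322.2, 191. ])] [array([326.1, 215.4])]
3.1416 [array([305.8, 176.5]), array([322.2, 195.7])] [array([326. , 219.3])]
the job is handed in; nothing more can be done
None
```

The leaf now lies flat over the dark-olive (+y) well, and I handed the job in at about 14.2 s of the 40 s allowed. `hand_in()` reports no verdict.

- **Method:** With the fingers shut, I pushed on the tab's outer edge until the leaf passed upright. I then followed its arc on the -z face and pressed it gently onto its stop. The leaf was never between the pads.
- **Forces:** Readings taken after each move showed at most about 20 N at the wrist, during the final press. The other readings were under 3 N. I did not check forces within a move.
- **Leaf angle:** The tab corners in the last scene picture, at about (306, 177) and (321, 197), match the projection for π to within about 1 px. At 3.06 rad they would sit about 5 px higher.
- **Bystanders:** By eye, the bottle, jar and bowl are in the same pixel positions in the top picture as at the start. All three are upright.
- **Robot at the end:** The arm was lifted clear to about z = 207 mm, with no force reading above 0.1 N.
- **What drifted:** The tool tilted about 4° during the wrist turn, and some rows drifted a few mm. I corrected the position drift as I went and left the tilt. Nothing else disagreed.

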